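# Let a finished boiler drum out of the hand press and ease its guard lid shut

### The arm

A 6-joint arm with a two-finger parallel gripper is mounted at the origin on the work surface. World frame = base frame: x ahead of the robot, y to its left, z up, the work surface at z = 0. Lengths are in mm, angles in rad, forces in N, time in s.
With the tool pointing down it reaches from about 275 to 1000 mm from the base axis. Payload 8.4 kg.
Tool frame: the origin (TCP) lies where the fingers leave the gripper's body, on its centre line; the fingertips stand 73 mm ahead of it and the grasp point (between the pads) lies 54 mm ahead of it (grip_point_offset is the distance from the TCP to the grasp point, in mm); z points along the fingers, y is the direction in which the jaws open and shut (so a half turn about z gives the same grasp; the last joint's range is limited). The gripper opens to 85 mm and grips with 20 to 120 N. Pads are 22 mm wide; open, the fingers measure 114 mm over their backs; the gripper's body (76 mm by 85 mm) begins 54 mm behind the grasp point. The pads swing forward as they close: fully open they stand 13 mm farther back than shut.
Start: joints at [1.209, 0.353, 1.633, -0, 1.155, -0.002], TCP at [220.053, 584.983, 303.881] pointing down, gripper open.
Joint ranges: [-2.63, 2.63], [-0.92, 2.1], [0.06, 2.66], [-1.3, 4.44], [0, 2.69], [-3.02, 3.02]. Speed limits (rad/s): [2.22, 2.22, 2.79, 3.14, 3.14, 3.14].

### API

Orientations are given as [roll, pitch, yaw] about the fixed x, y, z axes, in that order (R = Rz(yaw) Ry(pitch) Rx(roll)).
In Python, from rig import sense, grab_frame, sign_off, grip_point_offset gives the robot as it stands. The module is installed in compiled form; this text tells all that it offers.
- The arm moves only by the tool drive_tool, never from a script. Its argument "targets" is one flat list of numbers, 7 for each row, row after row: the shift along the tool's x, y, z in m, then the turn, a rotation vector about the tool's x, y, z in rad, then the opening, from 0 (shut) to 1 (fully open). In form: [tx, ty, tz, wx, wy, wz, grip, tx, ty, tz, wx, wy, wz, grip, ...]. A call has 1 to 12 rows; each row is the pose to reach, as a shift and turn from the pose commanded when the call began, along the tool's axes at that moment; what a row does not reach only later rows make up. A row lasts 1/12 s, in which the tool goes at most 41.7 mm and 7.16 degrees, less where a joint would pass 70% of its speed; a pose out of reach is approached as far as the arm can. A call with a gripper value outside its range is refused whole. The fingers move at their own pace and stop on an object; "force" is the grip in N (left out, the last holds). Time passes only in rows, so rows that repeat a pose let the fingers close. It gives the time, the measured TCP pose, the force and the opening at its end, in the units of the state.
- sense(): the state, without advancing time (a new reading comes with each control period).
- grab_frame(name): name is "side" or "top"; returns a dict with "color" (384x512x3 uint8, blue, green, red), "vertical_fov" (degrees; the focal length in pixels is half the picture's height over the tangent of half this angle, whatever the lens; pixels are square), "cx", "cy" (the principal point, pixels), "world_from_camera" (4x4, takes a point from camera to world coordinates). Camera axes: x right, y down, z forward; pixel columns grow to the right and rows downward; lengths in mm; the calibration is good to about 2 mm. A picture is of the moment at which its call begins. There is no depth.
- sign_off(): hands the job in, once; it reports no verdict.
The state is a dict: "clock": time; "qpos": joint angles; "qvel": joint speeds; "joint_efforts": joint torques, N m; "eef_pos": TCP position; "tcp_rot": TCP orientation; "contact_force": force on the tool from outside, world axes, zero at the start; "wrist_torque": the same for the moment, N m; "opening": opening from 0.0 (shut) to 1.0 (fully open).
Only numpy, scipy, OpenCV 4.12 (cv2) and the standard library are available. Lean on these libraries where they do the work, as an engineer would, in place of code of your own. Each camera call takes 0.05 s, during which the arm holds its last target. There are 200 camera calls.

### The job

A riveted brass boiler drum waits behind the red guard lid of the green hand press: with the fingertips press the lever's orange pad all the way down, so that the linked lid opens fully, and keep it down until the drum has rolled out and lies at rest against the blue end wall of the chute. Then ease the lever up so that the lid comes down slowly and shuts without slamming, and leave the lever free. Work the lid by the lever only, do not touch the drum, and leave the other things on the table where they stand.

Things in the scene. Friction and masses are not known exactly. Their poses are not given: they have to be found in the camera images.
- press: Green hand press bolted to the table. Origin on the table under the chute's upper part; its x runs down the chute, y to its left, z up. Chute 76 mm wide inside, floor falling 9 degrees from x = -60 to an end wall (56 mm high) at 187 mm; side walls to 88 mm high (115 at x = -75). On the right (y -50 to -95, x -100 to 5 mm) a frame 188 mm high; on the left (y 65 to 135 mm) the lever and its bracket.
- lever_angle (a joint): Lever hinge, rad: 0 = up and level (rest), 0.34 = fully down at its stop. Axis along the press's y through lever_pivot; the lever runs from there towards the press's -x. The pad sinks 57 mm and shifts 6 mm towards +x on the way. Lid angle = 3 x lever angle. The lid's weight pushes the lever up: 2 to 10 N on the pad moves or holds it; let go, it flies up and the lid slams.
- lid_angle (a joint): Hinge of the guard lid, rad: 0 = shut, about 1.02 = fully open (lever at its stop). It falls shut by its weight unless the lever holds it.
- lever: The lever with its orange pad. Origin at its pivot; the steel bar (14 x 12 mm) and the pad lie along its own -x. The pad is 40 x 40 mm and 12 mm thick, centred 170 mm from the pivot.
- lever_pad (a point): Centre of the top face of the orange pad, the place to press; about 147 mm above the table at rest and about 90 mm when fully down. It lies 170 mm from lever_pivot along the lever and 12 mm above the lever's centre line.
- lever_pivot (a point): The lever's pivot axis, at (30, 100, 135) mm in the press's frame, between two bracket cheeks.
- lid: Red guard lid with an open window 72 x 52 mm, 84 mm wide, 125 mm long, 6 mm thick, with a lip 44 mm deep hanging from its free (+x) edge that holds the drum back. Origin on its hinge axis, at (-75, 0, 100) mm in the press's frame; its x axis points to the free edge, which rises as it opens, to about 210 mm above the table.
- lid_edge (a point): Middle of the lid's free edge, 125 mm from the hinge.
- drum: Brass boiler drum, a cylinder 36 mm in diameter and 64 mm long, about 90 g; origin at its centre, its axis along its own y. At the start it lies across the chute behind the lid's lip, centre at about x = 27 mm in the press's frame; when the lid opens it rolls down by itself within about 1.5 s and comes to lie against the end wall, centre at (167, 0, 44) mm in the press's frame.
- cab_mid (a point): Middle of the loose half-built black locomotive cab, 64 x 70 x 69 mm high; a bystander.
- die_mid (a point): Middle of the loose grey steel riveting die, 55 x 40 x 34 mm high; a bystander.
- chimney_mid (a point): Middle of the loose bright nickel-silver chimney stack, 42 mm across and 68 mm high, standing; a bystander.
- burnisher_mid (a point): Middle of the loose wooden-handled burnisher, 160 mm long, 24 mm thick, lying; a bystander.
Things that resemble listed ones, but are neither listed nor needed, are in the scene too. Leave any purple or turquoise look-alike of the drum alone.

How it is judged:
By the outcome, as a careful person would: the job done as asked, in the order asked, and still so for the second after the job is handed in, with the robot touching nothing.
It also fails if it takes over 38 s, if anything falls off the work surface, if the arm or the gripper's body presses on something with over 40 N, if the wrist force passes 120 N, or if a joint passes its speed limit or range.

## Working session

There is one attempt and no reset: what is moved stays moved. The work goes in short steps, Python scripts to look and compute and a tool call to move; the robot and the scene stay as the last step left them, time stands still between calls to the robot, and variables do not carry over. Pictures are saved under pics/ and viewed, about 8 in all and at most 12, crops included, and the job is handed in when it is done.

Besides the shell and the picture viewer there is one more tool, called after "Call:" as a command line: name --argument value ..., lists and objects as JSON in quotes. drive_tool: Moves the arm, as the interface text tells. Its arguments: {"type":"object","properties":{"targets":{"type":"array"},"force":{"type":"number"}},"required":["targets"]}

```bash
mkdir -p pics; cat > h.py <<'E'
import numpy as np,cv2
from rig import *
def snap(n,f):
    d=grab_frame(n); cv2.imwrite('pics/'+f,d['color']); 
    np.savez(f'{n}.npz',T=d['world_from_camera'],k=[d['vertical_fov'],d['cx'],d['cy']]); return d
def cam(n):
    z=np.load(f'{n}.npz'); f=192/np.tan(np.radians(z['k'][0])/2); return z['T'],f,z['k'][1],z['k'][2]
def proj(n,P):
    T,f,cx,cy=cam(n); p=np.linalg.inv(T)@np.append(P,1); return np.array([cx+f*p[0]/p[2],cy+f*p[1]/p[2]])
def onz(n,u,v,z):
    T,f,cx,cy=cam(n); d=T[:3,:3]@np.array([(u-cx)/f,(v-cy)/f,1]); o=T[:3,3]; return o+d*(z-o[2])/d[2]
E
python3 - <<'E'
from h import *
for n in('side','top'):
    d=snap(n,n+'0.png'); print(d['world_from_camera'].round(2),d['vertical_fov'],d['cx'],d['cy'])
a=cv2.imread('pics/side0.png')
s=sense();print(s['eef_pos'],s['tcp_rot'],s['contact_force'],s['clock'],grip_point_offset)
E
```

```text
[[-9.8000e-01 -1.3000e-01  1.2000e-01  4.4510e+02]
 [-1.8000e-01  7.3000e-01 -6.6000e-01  7.5159e+02]
 [-1.0000e-02 -6.8000e-01 -7.4000e-01  9.1829e+02]
 [ 0.0000e+00  0.0000e+00  0.0000e+00  1.0000e+00]] 45.768079346306585 252.05214673509568 201.35516194602997
[[ 0.0000e+00 -9.9000e-01  1.5000e-01  4.4479e+02]
 [-1.0000e+00 -0.0000e+00 -1.0000e-02  4.2280e+01]
 [ 1.0000e-02 -1.5000e-01 -9.9000e-01  9.1423e+02]
 [ 0.0000e+00  0.0000e+00  0.0000e+00  1.0000e+00]] 52.02283526891608 253.58279724902934 196.0845717341657
[219.93581963 584.67362385 303.25170675] [-3.14036255e+00 -6.36789797e-07  2.78178279e+00] [-0.47594126 -0.13839115 -0.30777443] 0.1 53.900000000000006
```

View pics/top0.png

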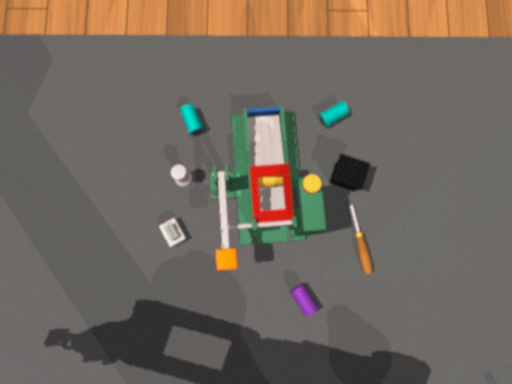

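View pics/side0.png

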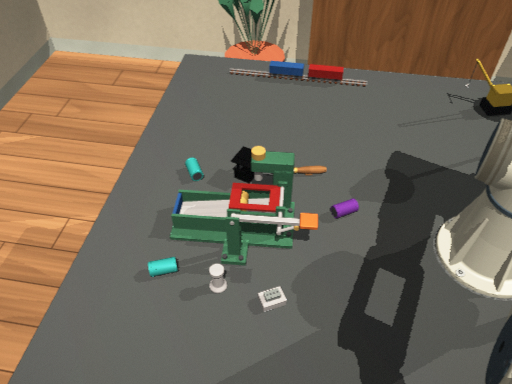

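The top view shows the orange pad at (227,260), the pivot near (222,180) and the blue end wall at (263,111). In the side view the pad is at (309,221). I'll measure the pad with a colour mask.

```bash
python3 - <<'E'
from h import *
for n,z in(('top',147),('side',145)):
    a=cv2.imread(f'pics/{n}0.png'); h=cv2.cvtColor(a,cv2.COLOR_BGR2HSV)
    m=cv2.inRange(h,(8,200,200),(20,255,255)); k,l,st,c=cv2.connectedComponentsWithStats(m)
    for i in range(1,k):
        if st[i,4]>60: print(n,st[i],c[i],onz(n,*c[i],z).round(1)); 
        if st[i,4]>60 and n=='top': print(cv2.minAreaRect(np.argwhere(l==i)[:,::-1].astype(np.float32)))
print(onz('top',222,175,141),onz('top',263,111,56),onz('top',272,222,100))
a=cv2.imread('pics/top0.png')[90:290,150:350]; b=cv2.imread('pics/side0.png')[140:290,160:360]
cv2.imwrite('pics/c.png',cv2.resize(a,(600,600),interpolation=3))
E
```

```text
top [216 249  21  21 384] [225.99479167 259.01302083] [442.1  90.8 147. ]
((225.9508514404297, 258.95904541015625), (19.46518325805664, 19.646257400512695), 84.80557250976562)
[608.40016594 101.55375035 141.        ] [776.10808099  16.73917898  56.        ] [ 5.18051590e+02 -5.02038922e-01  1.00000000e+02]
```

View pics/c.png

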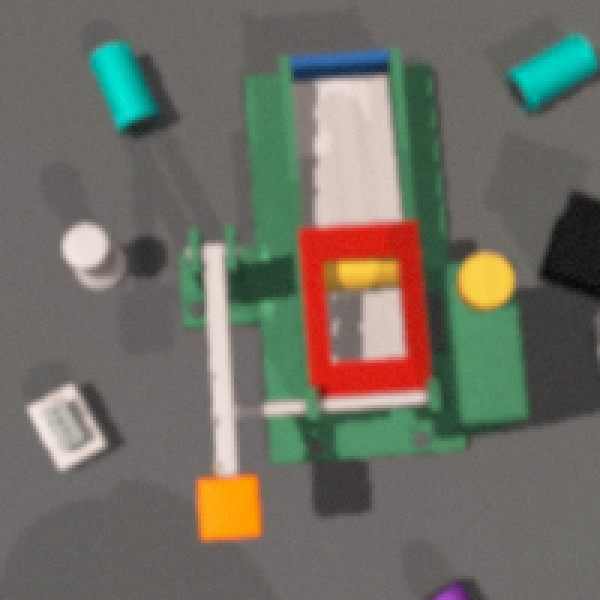

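The pad is at about (442, 91, 147) and the press yaw is about +0.09 rad. I'll move above the pad with the fingers shut.

Call:
drive_tool --targets '[-0.01,-0.01,0,0,0,0,0,-0.03,-0.03,0,0,0,0,0,-0.05,-0.05,0,0,0,0,0,-0.075,-0.075,0,0,0,0,0,-0.1,-0.1,0,0,0,0,0,-0.125,-0.125,0,0,0,0,0,-0.15,-0.15,0,0,0,0,0,-0.175,-0.175,0,0,0,0,0,-0.2,-0.2,0,0,0,0,0,-0.22,-0.22,0,0,0,0,0,-0.235,-0.235,0,0,0,0,0,-0.24,-0.24,0,0,0,0,0]'

```text
clock: 1.1
eef_pos: [360.5, 272.8, 303.7]
tcp_rot: [-3.14, 0.0, 2.78]
contact_force: [-0.2, -0.3, 0.2]
opening: 0.0
```

Call:
drive_tool --targets '[-0.01,-0.01,0,0,0,0,0,-0.03,-0.03,0,0,0,0,0,-0.05,-0.05,0.005,0,0,0,0,-0.075,-0.075,0.01,0,0,0,0,-0.1,-0.1,0.02,0,0,0,0,-0.12,-0.12,0.03,0,0,0,0,-0.135,-0.135,0.04,0,0,0,0,-0.142,-0.144,0.05,0,0,0,0,-0.142,-0.144,0.055,0,0,0,0,-0.142,-0.144,0.058,0,0,0,0,-0.142,-0.144,0.058,0,0,0,0]'

```text
clock: 2.02
eef_pos: [441.8, 91.6, 245.4]
tcp_rot: [-3.141, -0.001, 2.782]
contact_force: [1.0, -0.2, 0.4]
opening: -0.003
```

```bash
python3 - <<'E'
from h import *
snap('side','s1.png');snap('top','t1.png');s=sense();print(s['clock'],s['eef_pos'],s['tcp_rot'],s['contact_force'],s['opening'])
a=cv2.imread('pics/top0.png')
A=cv2.imread('pics/s1.png')[130:280,240:390];B=cv2.imread('pics/t1.png')[170:320,160:310]
cv2.imwrite('pics/c1.png',np.hstack([cv2.resize(i,(400,400),interpolation=3) for i in(A,B)]))
p=s['eef_pos'];print(proj('side',p-[0,0,73]),proj('side',np.array([442,91,147])))
E
```

```text
2.1167 [442.21213635  91.92567105 246.14236669] [3.14135928e+00 9.77204854e-06 2.78283798e+00] [0.89577168 1.12529435 0.24152048] 0.0059285047721787465
[309.731334   212.51962062] [308.84153416 219.98303523]
```

View pics/c1.png

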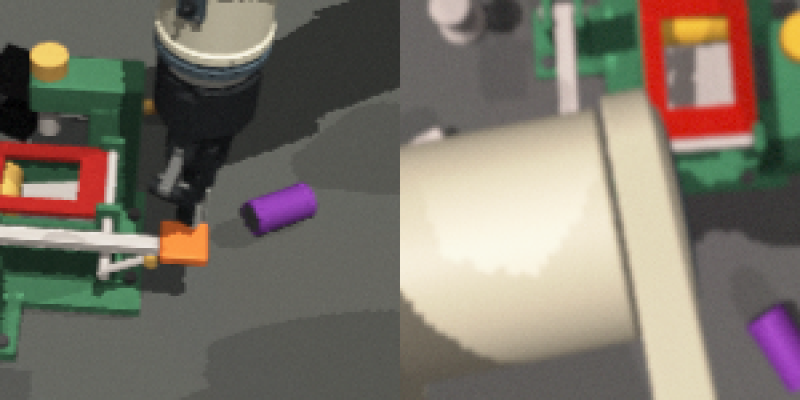

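The side crop shows the shut tips at crop (188,220), centred just above the pad, with nothing else near. I'll go down onto it.

Call:
drive_tool --targets '[0,0,0.006,0,0,0,0,0,0,0.014,0,0,0,0,0,0,0.02,0,0,0,0,0,0,0.024,0,0,0,0,0,0,0.027,0,0,0,0,0,0,0.03,0,0,0,0,0,0,0.033,0,0,0,0,0,0,0.036,0,0,0,0,0,0,0.04,0,0,0,0,0,0,0.044,0,0,0,0,0,0,0.047,0,0,0,0,0,0,0.05,0,0,0,0]'

```text
clock: 3.12
eef_pos: [442.5, 91.1, 195.6]
tcp_rot: [3.141, 0.0, 2.782]
contact_force: [-1.3, 0.4, 3.7]
opening: -0.0
```

Call:
drive_tool --targets '[0,0,0.003,0,0,0,0,0,0,0.007,0,0,0,0,-0.001,0,0.011,0,0,0,0,-0.001,0,0.015,0,0,0,0,-0.002,0.001,0.019,0,0,0,0,-0.003,0.001,0.023,0,0,0,0,-0.004,0.002,0.026,0,0,0,0,-0.005,0.002,0.029,0,0,0,0,-0.005,0.002,0.031,0,0,0,0,-0.005,0.002,0.0325,0,0,0,0,-0.005,0.002,0.0335,0,0,0,0,-0.005,0.002,0.0335,0,0,0,0]'

```text
clock: 4.12
eef_pos: [448.1, 91.3, 163.5]
tcp_rot: [3.141, 0.0, 2.782]
contact_force: [-6.6, 0.2, 24.1]
opening: 0.001
```

```bash
python3 - <<'E'
from h import *
snap('side','s2.png');s=sense();print(s['clock'],s['eef_pos'],s['tcp_rot'],s['contact_force'],s['opening'])
A=cv2.imread('pics/s2.png')[130:280,160:360]
cv2.imwrite('pics/c2.png',cv2.resize(A,(800,600),interpolation=3))
E
```

```text
4.1667 [448.05964557  91.33526979 163.59828461] [3.14111153e+00 4.46692039e-04 2.78169466e+00] [-5.85092962 -0.51749633 22.95731657] 0.0008364094140601193
```

View pics/c2.png

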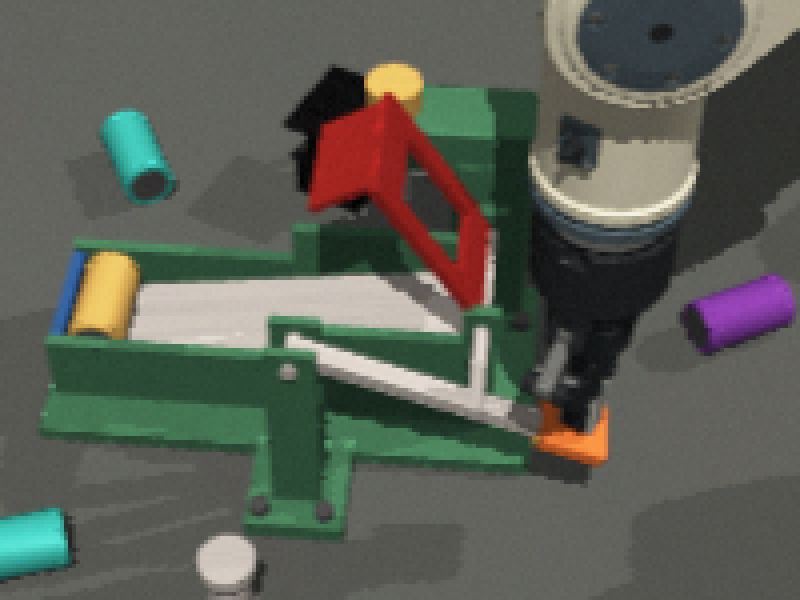

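The lever is at its stop (23 N), the lid is fully open, and the drum lies against the blue wall, at crop (105,295). I'll hold a moment and confirm it is at rest.

Call:
drive_tool --targets '[0,0,0,0,0,0,0,0,0,0,0,0,0,0,0,0,0,0,0,0,0,0,0,0,0,0,0,0,0,0,0,0,0,0,0,0,0,0,0,0,0,0,0,0,0,0,0,0,0,0,0,0,0,0,0,0,0,0,0,0,0,0,0,0,0,0,0,0,0,0,0,0,0,0,0,0,0,0,0,0,0,0,0,0]'

```text
clock: 5.17
eef_pos: [448.0, 91.3, 163.6]
tcp_rot: [3.141, 0.001, 2.782]
contact_force: [-7.2, 0.2, 22.5]
opening: 0.001
```

```bash
python3 - <<'E'
from h import *
snap('side','s3.png')
def c(f):
    h=cv2.cvtColor(cv2.imread('pics/'+f),cv2.COLOR_BGR2HSV)[185:220,170:200]
    m=cv2.inRange(h,(12,90,80),(32,255,255)); return np.argwhere(m).mean(0),m.sum()//255
print(c('s2.png'),c('s3.png'),sense()['contact_force'],sense()['eef_pos'])
for i in range(2):
  snap('side','s4.png');print(c('s4.png'))
E
```

```text
(array([18.35069444, 16.18055556]), np.uint64(288)) (array([18.35416667, 16.17708333]), np.uint64(288)) [-6.49523821 -0.66435485 22.55051413] [448.07051384  91.28979607 163.60289127]
(array([18.35416667, 16.17708333]), np.uint64(288))
(array([18.3183391 , 16.16608997]), np.uint64(289))
```

The drum is still. I'll ease up slowly.

Call:
drive_tool --targets '[0,0,-0.001,0,0,0,0,0,0,-0.002,0,0,0,0,0.0005,0,-0.003,0,0,0,0,0.001,0,-0.004,0,0,0,0,0.001,0,-0.005,0,0,0,0,0.001,0,-0.006,0,0,0,0,0.0015,-0.0005,-0.007,0,0,0,0,0.002,-0.0005,-0.008,0,0,0,0,0.002,-0.001,-0.009,0,0,0,0,0.002,-0.001,-0.01,0,0,0,0,0.0025,-0.001,-0.011,0,0,0,0,0.0025,-0.001,-0.012,0,0,0,0]'

```text
clock: 6.32
eef_pos: [445.1, 91.1, 174.5]
tcp_rot: [-3.142, 0.0, 2.782]
contact_force: [-0.8, -0.1, 0.9]
opening: -0.001
```

Call:
drive_tool --targets '[0,0,-0.001,0,0,0,0,0,0,-0.002,0,0,0,0,0.0005,0,-0.003,0,0,0,0,0.001,0,-0.004,0,0,0,0,0.001,0,-0.005,0,0,0,0,0.001,0,-0.006,0,0,0,0,0.001,-0.0005,-0.007,0,0,0,0,0.001,-0.0005,-0.008,0,0,0,0,0.0015,-0.001,-0.009,0,0,0,0,0.0015,-0.001,-0.01,0,0,0,0,0.0015,-0.001,-0.011,0,0,0,0,0.0015,-0.001,-0.012,0,0,0,0]'

```text
clock: 7.32
eef_pos: [443.2, 90.8, 186.5]
tcp_rot: [-3.142, -0.0, 2.782]
contact_force: [-1.6, 1.0, 1.2]
opening: -0.002
```

Call:
drive_tool --targets '[0,0,-0.001,0,0,0,0,0,0,-0.002,0,0,0,0,0,0,-0.003,0,0,0,0,0.0005,0,-0.004,0,0,0,0,0.0005,0,-0.005,0,0,0,0,0.001,0,-0.006,0,0,0,0,0.001,0,-0.007,0,0,0,0,0.001,0,-0.008,0,0,0,0,0.001,0,-0.009,0,0,0,0,0.001,0,-0.01,0,0,0,0,0.001,0,-0.011,0,0,0,0,0.001,0,-0.012,0,0,0,0]'

```text
clock: 8.32
eef_pos: [442.3, 91.0, 198.4]
tcp_rot: [-3.141, -0.0, 2.782]
contact_force: [-1.8, -2.1, 2.2]
opening: -0.002
```

Call:
drive_tool --targets '[0,0,-0.001,0,0,0,0,0,0,-0.002,0,0,0,0,0,0,-0.003,0,0,0,0,0,0,-0.004,0,0,0,0,0,0,-0.005,0,0,0,0,0,0,-0.006,0,0,0,0,0,0,-0.007,0,0,0,0,0,0,-0.008,0,0,0,0,0,0,-0.009,0,0,0,0,0,0,-0.01,0,0,0,0,0,0,-0.011,0,0,0,0,0,0,-0.012,0,0,0,0]'

```text
clock: 9.32
eef_pos: [442.4, 91.1, 210.5]
tcp_rot: [3.142, 0.0, 2.782]
contact_force: [-1.9, -0.6, 2.8]
opening: 0.005
```

Call:
drive_tool --targets '[0,0,-0.0005,0,0,0,0,0,0,-0.001,0,0,0,0,0,0,-0.0015,0,0,0,0,0,0,-0.002,0,0,0,0,0,0,-0.0025,0,0,0,0,0,0,-0.003,0,0,0,0,0,0,-0.0035,0,0,0,0,0,0,-0.004,0,0,0,0,0,0,-0.0045,0,0,0,0,0,0,-0.005,0,0,0,0,0,0,-0.0055,0,0,0,0,0,0,-0.006,0,0,0,0]'

```text
clock: 10.32
eef_pos: [442.5, 91.1, 216.5]
tcp_rot: [3.141, 0.0, 2.782]
contact_force: [-2.5, -0.0, 3.7]
opening: 0.0
```

Call:
drive_tool --targets '[0,0,-0.0005,0,0,0,0,0,0,-0.001,0,0,0,0,0,0,-0.0015,0,0,0,0,0,0,-0.002,0,0,0,0,0,0,-0.0025,0,0,0,0,0,0,-0.003,0,0,0,0,0,0,-0.0035,0,0,0,0,0,0,-0.004,0,0,0,0,0,0,-0.0045,0,0,0,0,0,0,-0.005,0,0,0,0,0,0,-0.0055,0,0,0,0,0,0,-0.006,0,0,0,0]'

```text
clock: 11.32
eef_pos: [442.3, 91.1, 222.4]
tcp_rot: [-3.142, -0.0, 2.782]
contact_force: [-0.8, -0.3, -0.6]
opening: 0.001
```

```bash
python3 - <<'E'
from h import *
snap('side','s5.png');s=sense();print(s['clock'],s['eef_pos'],s['contact_force'])
A=cv2.imread('pics/s5.png')[130:280,160:360]
cv2.imwrite('pics/c5.png',cv2.resize(A,(800,600),interpolation=3))
E
```

```text
11.3667 [442.39634444  91.08385297 222.45130515] [ 0.23789056 -0.31134739  0.07742635]
```

View pics/c5.png

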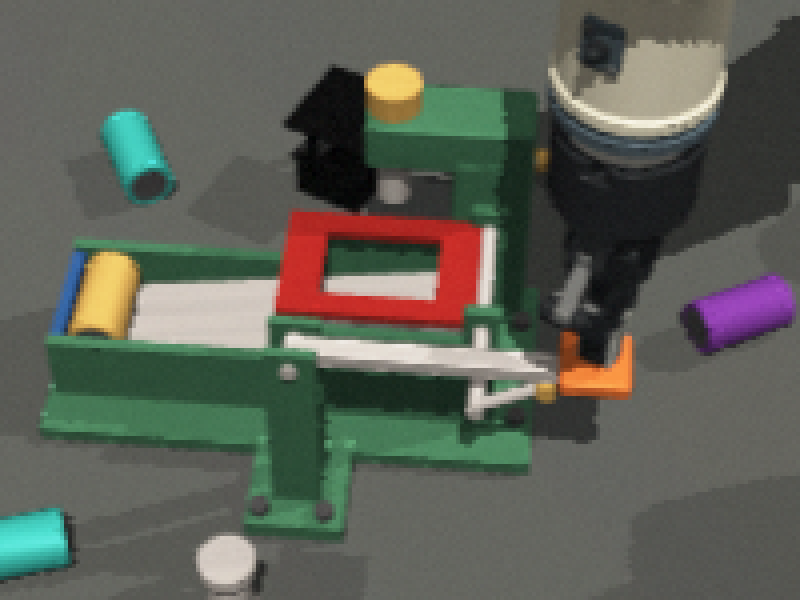

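The lid is shut at crop (385,265), the lever is level, the contact force is zero and the drum is at the wall. I'll lift clear: slowly at first, then faster.

Call:
drive_tool --targets '[0,0,-0.001,0,0,0,0,0,0,-0.002,0,0,0,0,0,0,-0.003,0,0,0,0,0,0,-0.005,0,0,0,0,0,0,-0.01,0,0,0,0,0,0,-0.018,0,0,0,0,0,0,-0.028,0,0,0,0,0,0,-0.04,0,0,0,0,0,0,-0.05,0,0,0,0,0,0,-0.057,0,0,0,0,0,0,-0.06,0,0,0,0,0,0,-0.06,0,0,0,0]'

```text
clock: 12.37
eef_pos: [442.7, 91.1, 283.3]
tcp_rot: [3.141, 0.001, 2.782]
contact_force: [-0.6, 0.0, 0.4]
opening: 0.001
```

```bash
python3 - <<'E'
from h import *
snap('side','s6.png');s=sense();print(s['clock'],s['eef_pos'],s['contact_force'])
A,B,C=[cv2.imread(f'pics/{f}.png').astype(int) for f in('s6','side0','s5')]
# lid/lever/drum areas: compare with start and previous
for n,(r0,r1,c0,c1) in dict(lidlever=(182,235,228,300),drum=(185,220,170,200),chimney=(260,295,205,230),die=(285,312,255,290),cab=(145,185,230,255),burn=(162,178,296,328)).items():
    print(n,abs(A-B)[r0:r1,c0:c1].mean().round(1),abs(A-C)[r0:r1,c0:c1].mean().round(1))
A=A[130:280,160:360].astype(np.uint8); cv2.imwrite('pics/c6.png',cv2.resize(A,(800,600),interpolation=3))
E
```

```text
12.4167 [442.43730636  91.07446615 282.66579504] [ 0.20384215  0.31583668 -0.43677903]
lidlever 8.3 4.9
drum 25.7 2.7
chimney 4.4 6.7
die 1.4 2.9
cab 2.2 2.5
burn 71.3 36.9
```

View pics/c6.png

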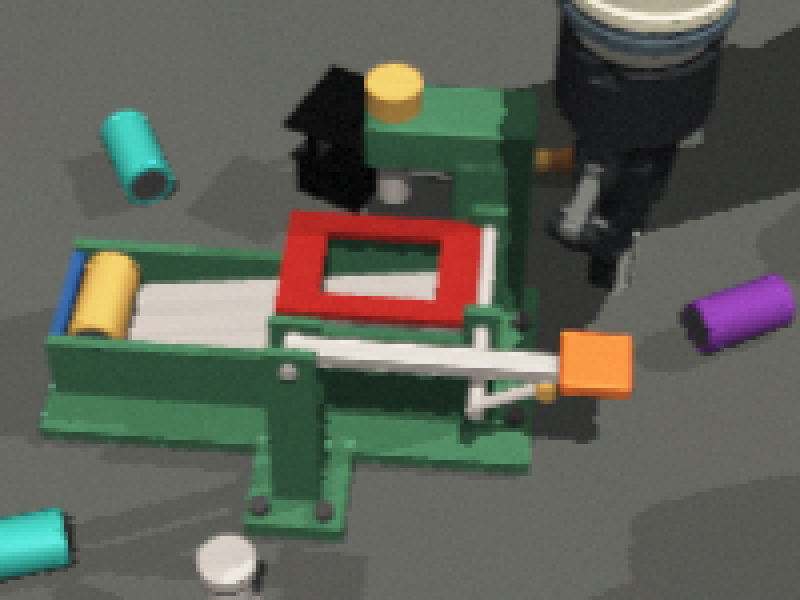

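The tool is clear of the pad at crop (595,365), the lid is shut, the lever is up, and the drum is at rest at the wall. The burnisher is only hidden behind the gripper in this view. I'll hand in.

```bash
python3 -c "
from rig import *
print(sign_off())"
```

```text
the job is handed in; nothing more can be done
None
```

The job is done and handed in at about 12.4 s of the 38 s allowed; sign-off gives no verdict.

- **Opening:** I pressed the orange pad down to its stop with the shut fingertips, about 23 N at the stop, and the lid opened fully. I held it there until the drum lay still against the blue end wall: its image position did not change over about 1 s.
- **Closing:** I eased the lever up at about 12 mm/s, then 6 mm/s near the end. The lid shut gently, with about 3.7 N on the pad just before it closed and zero after. I then lifted about 60 mm clear.
- **Last checks:** In the final picture the lid is shut, the lever is level and untouched, and the drum is at the wall. The chimney, die and cab areas match the start picture.
- **Not confirmed:** The burnisher was partly hidden behind the gripper in the last view, so its image comparison meant nothing. The gripper never came near it.

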